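# Kit lug plates from a lift-up locker and close it again

## Task

Raise the locker's lift-up door until its stay catches and holds it open by itself, then lay every lug plate from the locker flat in a pocket of its own in the kitting tray, rib up, and only after that lay the clamp bar centrally across them in the notches of the tray's two end blocks. When the kit is complete, release the stay, let the door down without slamming it and push it fully shut, leaving the other things on the bench where they are.

Things in the scene. Friction and masses are not known exactly. Their poses are not given: they have to be found in the camera images.
- locker: Grey steel bench locker, fixed, 318 mm wide, 150 mm high at the back, 68 at the front, its open top under a sloping white lift-up door; left or right of the robot's centre line. Origin: on the bench, mid-width, 90 mm in front of the hinge line; x to its back, y to its left, z up. Inner floor 30 mm up, spanning x -63 to 95, y -147 to 147 mm; walls 12 mm. The stay is outside its left (+y) wall.
- locker_floor (a point): Point on the locker's inner floor straight above the locker's origin, 30 mm above the bench.
- door_hinge (a point): Middle of the door's horizontal hinge line along the locker's y, at the locker's top back edge: x 90, y 0, z 150 mm in the locker's frame.
- door (a joint): Lift-up door angle, rad: 0 shut (sloping 25 degrees down to the robot), grows as it rises, 0.44 level, 1.75 end stop. Just past 1.6 a sprung strut snaps under the stay's pin; let go, the door rests on it at about 1.57. Lifting: 2 to 5 N at the handle. Not caught, it sinks slowly by itself (under 0.7 rad/s), stopping 0.1 to 0.4 rad short of shut; 1 to 5 N down on the handle shuts it for good.
- door_handle (a point): Middle of the door's handle, a round steel bar 12 mm thick, 120 mm long along the locker's y, 210 mm from the hinge in the plane of the door, on a bracket at each end: an open window 35 mm deep, 105 mm wide lies between bar and door edge. Moves with the door: 61 mm above the bench when shut, about 340 when caught open. Door panel 165 x 318 x 10 mm.
- stay_catch (a joint): Angle of the stay's catch strut, rad: 0 at rest (sprung back to it), 0.32 fully pressed. Pressing the release tab increases it; above about 0.15 with the door caught, the strut leaves the pin and the door begins to sink. Keep it pressed until the door has sunk 0.3 rad.
- release_tab (a point): Top centre of the black release tab of the stay, 34 x 44 mm, on the left (+y) side of the locker, 227 mm left of the locker's middle, 134 mm in front of the hinge and 107 mm above the bench at rest. Press it straight down: 19 mm full travel, needs 3 to 6 N.
- tray: Wooden kitting tray, fixed, 114 (x) by 284 mm (y), on the other side from the locker. Origin: centre of its underside; x away from the robot, y left, z up. Four open pockets along y, each 98 (x) by 47 mm (y), floor 6 mm up, walls up to 18 mm. At each y end a block, top 45 mm up, with two lugs 14 mm high leaving a notch 40 mm wide in x for the clamp bar; blocks' inner faces 240 mm apart.
- pocket0 (a point): Centre of the floor of the pocket at the tray's y = -82.5 mm.
- pocket1 (a point): Centre of the floor of the pocket at y = -27.5 mm.
- pocket2 (a point): Centre of the floor of the pocket at y = 27.5 mm.
- pocket3 (a point): Centre of the floor of the pocket at y = 82.5 mm.
- bar_seat (a point): Where the centre of the clamp bar's underside comes to lie: tray centre, 45 mm above the bench; the bar's long axis then lies along the tray's y (either way round).
- lug0: Steel lug plate: flat plate 90 (x) by 40 (y) by 8 mm with an upright rib along its middle, 50 (x) by 16 mm (y), up to 36 mm above the underside; 0.25 kg. Origin: centre of the underside, z up. All lug plates are alike; two to four are there (absent: None). They start on the locker's floor side by side, long side roughly along the locker's x.
- lug1: Lug plate like lug0.
- lug2: Lug plate like lug0.
- lug3: Lug plate like lug0.
- clamp_bar: Aluminium clamp bar: flat bar 30 (x) by 275 (y) by 10 mm with an upright grip block in its middle, 30 (x) by 16 mm (y), up to 38 mm above the underside; 0.3 kg. Origin: centre of the underside, z up. Starts flat on the bench between tray and robot. Seated in the tray it passes 3 mm above the lug plates' ribs.
- oil_can: Bystander: can, 60 mm across, 150 mm high, on the bench beyond the work; leave it alone.
- mug: Bystander: white mug, 80 mm across, 90 mm high; leave it alone.
- carton: Bystander: closed cardboard box 160 x 120 x 90 mm; leave it alone.
- wrench: Bystander: wrench lying on the bench to the robot's left; leave it alone.

How it is judged (in metres and radians):
On the way, in this order (a step that is already met when the one before it is completed fails the run):
1. the door is raised and rests on its caught stay, let go (value of joint door above 1.48 rad and value of joint stay_catch below 0.06 rad and contact force between the fingers and door below 0.3 N), for 0.5 s.
2. every lug plate lies flat in a pocket of the tray (x of lug0 in the frame of tray between -0.01 and 0.01 m and y of lug0 in the frame of tray between -0.092 and 0.092 m and z of lug0 in the frame of tray between 0.002 and 0.01 m and angle between each of lug0, lug1, lug2, lug3's own z axis and vertical below 0.06 rad and x of lug1 in the frame of tray between -0.01 and 0.01 m and y of lug1 in the frame of tray between -0.092 and 0.092 m and z of lug1 in the frame of tray between 0.002 and 0.01 m and x of lug2 in the frame of tray between -0.01 and 0.01 m and y of lug2 in the frame of tray between -0.092 and 0.092 m and z of lug2 in the frame of tray between 0.002 and 0.01 m and x of lug3 in the frame of tray between -0.01 and 0.01 m and y of lug3 in the frame of tray between -0.092 and 0.092 m and z of lug3 in the frame of tray between 0.002 and 0.01 m and value of joint door above 1.48 rad), for 0.2 s.
3. the clamp bar lies in the notches across the plates (all of step 2 and x of clamp_bar in the frame of tray between -0.012 and 0.012 m and y of clamp_bar in the frame of tray between -0.012 and 0.012 m and z of clamp_bar in the frame of tray between 0.041 and 0.049 m and angle between clamp_bar's own z axis and vertical below 0.06 rad and angle between the y axis of clamp_bar and the y axis of tray, either way round below 0.12 rad), for 0.3 s.
4. the stay is released and the door is shut (value of joint door below 0.05 rad), for 0.3 s.
At the end, for the whole second after the job is handed in: The door is shut (within 0.05 rad); every lug plate present lies flat (within 0.06 rad, 4 mm of the pocket floor) rib up in a tray pocket; the clamp bar lies flat in both notches (within 12 mm across, 12 mm along, 4 mm in height, 0.12 rad); all are let go and at rest (x of lug0 in the frame of tray between -0.01 and 0.01 m and y of lug0 in the frame of tray between -0.092 and 0.092 m and z of lug0 in the frame of tray between 0.002 and 0.01 m and angle between each of lug0, lug1, lug2, lug3, clamp_bar's own z axis and vertical below 0.06 rad and x of lug1 in the frame of tray between -0.01 and 0.01 m and y of lug1 in the frame of tray between -0.092 and 0.092 m and z of lug1 in the frame of tray between 0.002 and 0.01 m and x of lug2 in the frame of tray between -0.01 and 0.01 m and y of lug2 in the frame of tray between -0.092 and 0.092 m and z of lug2 in the frame of tray between 0.002 and 0.01 m and x of lug3 in the frame of tray between -0.01 and 0.01 m and y of lug3 in the frame of tray between -0.092 and 0.092 m and z of lug3 in the frame of tray between 0.002 and 0.01 m and x of clamp_bar in the frame of tray between -0.012 and 0.012 m and y of clamp_bar in the frame of tray between -0.012 and 0.012 m and z of clamp_bar in the frame of tray between 0.041 and 0.049 m and angle between the y axis of clamp_bar and the y axis of tray, either way round below 0.12 rad and value of joint door below 0.05 rad and linear speed of each of lug0, lug1, lug2, lug3, clamp_bar below 0.02 m/s); the robot touches nothing.
It fails at once if the door is slammed (falls or is pushed down faster than 1.5 rad/s) (velocity of joint door below -1.5 rad/s).
It fails at once if a bystander (can, mug, carton or wrench) is moved by more than 30 mm (distance of any of oil_can, mug, carton, wrench from where it was at the start of the episode above 0.03 m).
Of lug0, lug1, lug2, lug3 only 2 to 4 are there at a start; the rules pass over those that are not, and their reading is None.
At some moment in a run one of clamp_bar may be knocked a few centimetres aside while the robot is not near it.
Once in a run the grip may slacken for a moment while it holds something.
It also fails if it takes over 210 s, if anything falls off the work surface, if the arm or the gripper's body presses on something with over 40 N, if the wrist force passes 120 N, or if a joint passes its speed limit or range.

## Robot

A 6-joint arm with a two-finger parallel gripper is mounted at the origin on the work surface. World frame = base frame: x ahead of the robot, y to its left, z up, the work surface at z = 0. Lengths are in mm, angles in rad, forces in N, time in s.
With the tool pointing down it reaches from about 325 to 1000 mm from the base axis. Payload 5.1 kg.
Tool frame: the origin (TCP) lies between the finger pads; the fingertips stand 22 mm ahead of it and the grasp point (between the pads) lies 3 mm ahead of it (manip.nose_length is the distance from the TCP to the fingertips, in mm); z points along the fingers, x is the direction in which the jaws open and shut, and the axes are right-handed (so a half turn about z gives the same grasp; the last joint's range is limited). The gripper opens to 85 mm and grips with 20 to 120 N. Pads are 22 mm wide; open, the fingers measure 114 mm over their backs; the gripper's body (76 mm by 85 mm) begins 54 mm behind the grasp point. The pads swing forward as they close: fully open they stand 13 mm farther back than shut.
Start: joints at [-1.241, 0.124, 1.65, -0, 1.367, -0.083], TCP at [260.732, -595.402, 253.322] pointing down, gripper open.
Joint ranges: [-2.61, 2.61], [-1.02, 2.33], [0.03, 2.71], [-1.35, 4.49], [0.32, 2.68], [-2.91, 2.91]. Speed limits (rad/s): [2.57, 2.57, 3.14, 3.14, 3.14, 3.14].

## Interface

Orientations are given as a rotation vector (axis times angle).
In Python, from station import manip gives the robot as it stands.
- The arm moves only by the shell command python3 -m handwheel 'ROWS' [FORCE]. ROWS is JSON, a list of rows, each a list of 3 entries, a list of its own where there are three numbers: the shift along the world's x, y, z in mm, then the turn, a rotation vector about the world's x, y, z in rad, then the closure, from 0 (fully open) to 1 (shut). A call has 1 to 20 rows; each row is the pose to reach, as a shift and turn from the pose commanded when the call began; what a row does not reach only later rows make up. A row lasts 1/10 s, in which the tool goes at most 50 mm and 8.59 degrees, less where a joint would pass 70% of its speed; a pose out of reach is approached as far as the arm can. A call with a gripper value outside its range is refused whole. The fingers move at their own pace and stop on an object; FORCE is the grip in N (left out, the last holds). Time passes only in rows, so rows that repeat a pose let the fingers close. It gives the time, the measured TCP pose, the force and the opening at its end, in the units of the state.
- manip.sense(): the state, without advancing time (a new reading comes with each control period).
- manip.snapshot(name): name is "side" or "top" or "wrist"; returns the picture (384x512x3 uint8, red, green, blue); there is no depth.
- manip.camera_model(name): a dict with "camera_matrix" (3x3 intrinsics, pixels), "world_to_cam" (4x4, takes a point from world to camera coordinates). Camera axes: x right, y down, z forward; pixel columns grow to the right and rows downward; lengths in mm; the calibration is good to about 2 mm. A picture is of the moment at which its call begins: read the wrist's pose just before it. camera_model takes no time and is no camera call; for the wrist camera it gives the pose at the moment of the call.
- manip.sign_off(): hands the job in, once; it reports no verdict.
Trained networks look in the newest picture that a camera, given by its name, has taken for a name from the list of things; names that differ only in an ending like _2 or _b are one class to them, and where a whole thing is asked for, a point or a joint stands for the part that bears it (a point fixed in the world has none). Each returns a list of dicts, best first, with "p" (0 to 1); they miss things now and then, are a little off and sometimes report something else, mostly with a low value. They report only what shows in the picture. A call takes as long as a camera call.
- manip.outline_of(target, camera): "mask" (384x512 bool, what is visible of it) and "bbox" ([centre column, centre row, width, height] in pixels, round what is visible of it).
The state is a dict: "time_s": time; "qpos": joint angles; "joint_velocities": joint speeds; "effort": joint torques, N m; "position": TCP position; "eef_rot": TCP orientation; "ft_force": force on the tool from outside, world axes, zero at the start; "torque": the same for the moment, N m; "grip_width": finger opening in mm.
Only numpy, scipy, OpenCV 4.12 (cv2) and the standard library are available. Lean on these libraries where they do the work, as an engineer would, in place of code of your own. Each camera call takes 0.05 s, during which the arm holds its last target. There are 200 camera calls.

## Working session

There is one attempt and no reset: what is moved stays moved. The work goes in short steps, Python scripts to look and compute and a shell command to move; the robot and the scene stay as the last step left them, time stands still between calls to the robot, and variables do not carry over. Pictures are saved under pics/ and viewed, about 12 in all and at most 16, crops included, and the job is handed in when it is done.

```bash
mkdir -p pics; cat > h.py <<'E'
import numpy as np, cv2
from scipy.spatial.transform import Rotation as R
from station import manip
def cam(n):
    c=manip.camera_model(n); return np.array(c["camera_matrix"]),np.array(c["world_to_cam"])
def ray(n,px,cm=None):
    K,T=cm or cam(n); d=np.linalg.inv(K)@[px[0],px[1],1]; Rm=T[:3,:3]
    return -Rm.T@T[:3,3], Rm.T@d
def atz(n,px,z,cm=None):
    o,d=ray(n,px,cm); return o+d*(z-o[2])/d[2]
def proj(n,p,cm=None):
    K,T=cm or cam(n); q=K@(T[:3,:3]@np.array(p,float)+T[:3,3]); return q[:2]/q[2]
def snap(n,name=None):
    cm=cam(n); im=np.array(manip.snapshot(n))
    if name: cv2.imwrite(f"pics/{name}.png",im[:,:,::-1])
    return im,cm
def rect(mask,n,z,cm=None):
    "min-area rect of largest blob, back-projected to plane z"
    c=max(cv2.findContours(mask.astype(np.uint8),0,1)[0],key=cv2.contourArea)
    P=np.array([atz(n,p[0],z,cm)[:2] for p in c],np.float32)
    return cv2.minAreaRect(P)
E
python3 - <<'E'
from h import *
s=manip.sense(); print({k:np.round(v,3) for k,v in s.items()}, manip.nose_length)
for n in("top","side"):
    im,cm=snap(n,n+"0"); print(n, np.round(ray(n,(256,192),cm),2).tolist())
    for t in ("locker","door","door_handle","release_tab","tray","lug0","clamp_bar","oil_can","mug","carton","wrench"):
        print(t,[(round(d["p"],2),np.round(d["bbox"]).tolist()) for d in manip.outline_of(t,n)[:4]])
a=cv2.imread("pics/top0.png");b=cv2.imread("pics/side0.png")
cv2.imwrite("pics/both.png",cv2.resize(np.vstack([a,b]),(400,600))) 
E
```

```text
{'time_s': np.float64(0.0), 'qpos': array([-1.241,  0.125,  1.652,  0.   ,  1.367, -0.083]), 'joint_velocities': array([ 0.001,  0.001,  0.001,  0.001, -0.001,  0.   ]), 'effort': array([-2.0000e-03, -4.2361e+01, -3.6545e+01, -0.0000e+00,  7.0000e-03,
        0.0000e+00]), 'position': array([ 260.572, -594.89 ,  252.054]), 'eef_rot': array([-2.628,  1.718,  0.003]), 'ft_force': array([-0.401, -1.515, -0.139]), 'torque': array([ 0.012,  0.024, -0.058]), 'grip_width': np.float64(85.203)} 22.0
top [[313.47, -8.24, 1939.99], [0.14, -0.02, -0.99]]
locker [(0.71, [284.0, 190.0, 108.0, 56.0]), (0.54, [194.0, 188.0, 70.0, 34.0])]
door [(0.64, [295.0, 192.0, 87.0, 56.0])]
door_handle [(0.94, [293.0, 191.0, 91.0, 60.0])]
release_tab [(0.69, [242.0, 195.0, 19.0, 29.0])]
tray [(0.72, [193.0, 184.0, 67.0, 31.0])]
lug0 [(0.5, [240.0, 194.0, 17.0, 26.0])]
clamp_bar [(0.85, [194.0, 219.0, 64.0, 16.0]), (0.57, [242.0, 192.0, 22.0, 25.0]), (0.52, [286.0, 188.0, 107.0, 61.0]), (0.47, [375.0, 198.0, 37.0, 42.0])]
oil_can [(0.83, [242.0, 141.0, 20.0, 22.0]), (0.43, [192.0, 186.0, 70.0, 28.0])]
mug []
car
[... 253 characters left out ...]
])]
door [(0.95, [260.0, 160.0, 64.0, 64.0]), (0.53, [252.0, 187.0, 20.0, 27.0]), (0.36, [312.0, 309.0, 48.0, 49.0])]
door_handle [(0.91, [260.0, 159.0, 68.0, 62.0]), (0.48, [223.0, 247.0, 56.0, 73.0])]
release_tab [(0.67, [254.0, 188.0, 24.0, 22.0]), (0.62, [260.0, 166.0, 66.0, 82.0])]
tray [(0.73, [225.0, 246.0, 56.0, 79.0])]
lug0 [(0.21, [224.0, 248.0, 56.0, 73.0])]
clamp_bar [(0.94, [265.0, 258.0, 35.0, 60.0])]
oil_can [(0.59, [194.0, 186.0, 21.0, 40.0])]
mug [(0.92, [265.0, 348.0, 44.0, 45.0]), (0.75, [278.0, 136.0, 37.0, 33.0])]
carton [(0.81, [278.0, 136.0, 36.0, 32.0])]
wrench [(0.98, [311.0, 309.0, 50.0, 52.0]), (0.68, [266.0, 258.0, 33.0, 60.0]), (0.66, [253.0, 186.0, 21.0, 28.0])]
```

View pics/top0.png

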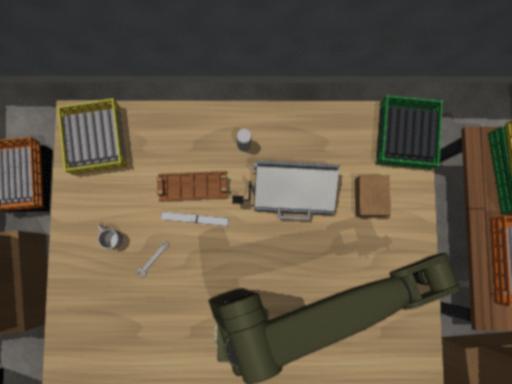

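View pics/side0.png

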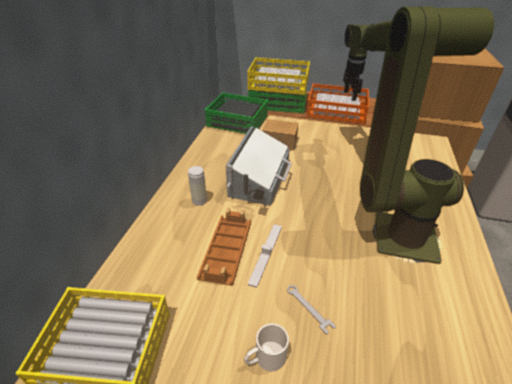

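The top view shows the locker right of centre (handle bar near 295,214; hinge edge 254,163 to 339,167; release tab near 238,199). The tray is at 193,186 and the bar at 194,219. The carton sits just right of the locker and the can is behind it. The side view agrees.

```bash
python3 - <<'E'
from h import *
im,cm=snap("top")
for n,px,z in (("hingeL",(254,163),150),("hingeR",(339,167),150),("handle",(295,214),61),("handleL",(279,213),61),("handleR",(311,215),61),("tab",(238,199),107)):
    print(n,atz("top",px,z,cm).round(0))
for t,z in(("tray",18),("clamp_bar",10),("release_tab",107),("door",110)):
    d=manip.outline_of(t,"top")
    if d: print(t,d[0]["p"],rect(d[0]["mask"],"top",z,cm))
K,T=cam("wrist"); s=manip.sense(); Rt=R.from_rotvec(s["eef_rot"]).as_matrix(); Rw=T[:3,:3]
c=-Rw.T@T[:3,3]; print("cam in tool",(Rt.T@(c-s["position"])).round(1),"axes in tool\n",(Rt.T@Rw.T).round(2),K.round(0)); print(Rt.round(3))
E
```

```text
hingeL [672. -44. 150.]
hingeR [ 657. -373.  150.]
handle [ 482. -211.   61.]
handleL [ 486. -146.   61.]
handleR [ 478. -275.   61.]
tab [537.  18. 107.]
tray 0.62 ((603.162109375, 210.93496704101562), (123.14615631103516, 289.35675048828125), 3.721834182739258)
clamp_bar 0.78 ((466.3138732910156, 199.5845489501953), (273.59356689453125, 33.564064025878906), 85.46793365478516)
release_tab 0.49 ((544.6024780273438, -1.3975372314453125), (51.167686462402344, 93.29151916503906), 30.812509536743164)
door 0.81 ((565.0013427734375, -196.70379638671875), (348.2606506347656, 221.95419311523438), 88.26969146728516)
cam in tool [  -0.3  -81.3 -119.7] axes in tool
 [[ 1.    0.    0.  ]
 [-0.    0.95  0.32]
 [-0.   -0.32  0.95]] [[300.   0. 258.]
 [  0. 300. 193.]
 [  0.   0.   1.]]
[[ 0.401 -0.916 -0.   ]
 [-0.916 -0.401  0.   ]
 [-0.     0.    -1.   ]]
```

```bash
python3 -m handwheel '[[[0,0,80],[0,0,0.1],0],[[300,445,150],[0,0,1.11],0],[[300,445,150],[0,0,1.11],0],[[300,445,150],[0,0,1.11],0],[[300,445,150],[0,0,1.11],0],[[300,445,150],[0,0,1.11],0],[[300,445,150],[0,0,1.11],0],[[300,445,150],[0,0,1.11],0],[[300,445,150],[0,0,1.11],0],[[300,445,150],[0,0,1.11],0],[[300,445,150],[0,0,1.11],0],[[300,445,150],[0,0,1.11],0],[[300,445,150],[0,0,1.11],0],[[300,445,150],[0,0,1.11],0],[[300,445,150],[0,0,1.11],0],[[300,445,150],[0,0,1.11],0],[[300,445,150],[0,0,1.11],0],[[300,445,150],[0,0,1.11],0]]'
python3 - <<'E'
from h import *
im,cm=snap("wrist","w1"); np.savez("w1.npz",K=cm[0],T=cm[1])
for t in ("door_handle","release_tab","door"):
    for d in manip.outline_of(t,"wrist")[:2]: print(t,round(d["p"],2),np.round(d["bbox"]))
E
```

```text
time_s: 3.25
position: [560.3, -151.2, 403.2]
eef_rot: [-3.141, 0.078, 0.0]
ft_force: [-0.1, -0.3, -0.1]
grip_width: 85.3
door_handle 0.63 [277. 176. 162. 254.]
release_tab 0.69 [258.  32.  76.  64.]
release_tab 0.59 [183.   2.  26.   3.]
door 0.79 [278. 177. 162. 248.]
```

View pics/w1.png

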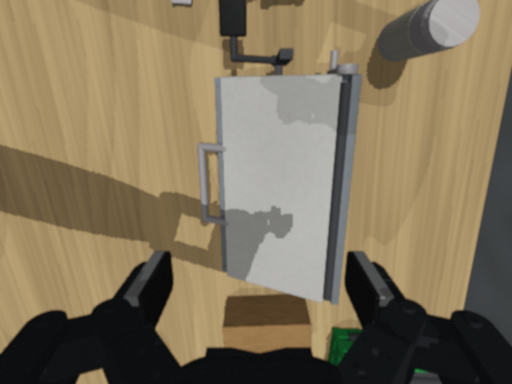

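The wrist view shows the shut door from (219,79) to (324,300). The handle bar runs from (203,146) to (208,220), and the black tab is at (232,17).

```bash
cat >> h.py <<'E'
def fit(n,cm,pts,pix,x0):
    from scipy.optimize import least_squares
    f=lambda p:np.concatenate([proj(n,[p[0]+np.cos(p[2])*a[0]-np.sin(p[2])*a[1],p[1]+np.sin(p[2])*a[0]+np.cos(p[2])*a[1],a[2]],cm)-u for a,u in zip(pts,np.array(pix,float))])
    r=least_squares(f,x0,loss="soft_l1"); return r.x,r.fun.reshape(-1,2)
def loc(p,a):
    return np.array([p[0]+np.cos(p[2])*a[0]-np.sin(p[2])*a[1],p[1]+np.sin(p[2])*a[0]+np.cos(p[2])*a[1],a[2]])
E
python3 - <<'E'
from h import *
z=np.load("w1.npz"); cm=(z["K"],z["T"])
c,s=np.cos(.436),np.sin(.436)
D=lambda r,y,n=0:(90-r*c-n*s,y,150-r*s+n*c)
pts=[D(210,60),D(210,-60),D(165,159,5),D(165,-159,5),(-44,227-22,107)]
pix=[(204,146),(208,219),(219,79),(229,272),(232,34)]
p,e=fit("wrist",cm,pts,pix,[570,-210,-.05]); print(p.round(3)); print(e.round(1))
for n,a in(("handle",D(210,0)),("tab",(-44,227,107)),("hinge",(90,0,150)),("front wall mid",(-75,0,68))): print(n,loc(p,a).round(0))
print(proj("wrist",loc(p,(-44,227,107)),cm))
E
```

```text
[ 5.71107e+02 -2.06518e+02 -3.50000e-02]
[[-2.4  0. ]
 [-1.  -1.1]
 [ 2.6 -3.1]
 [ 2.5  5. ]
 [-0.3  1. ]]
handle [ 471. -203.   61.]
tab [535.  22. 107.]
hinge [ 661. -210.  150.]
front wall mid [ 496. -204.   68.]
[230.98311867  14.90225695]
```

```bash
python3 -m handwheel '[[[-86,-52,-60],[0,0.08,0.015],0.65],[[-86,-52,-110],[0,0.15,0.015],0.65],[[-86,-52,-160],[0,0.15,0.015],0.65],[[-86,-52,-210],[0,0.15,0.015],0.65],[[-86,-52,-260],[0,0.15,0.015],0.65],[[-86,-52,-283],[0,0.15,0.015],0.65],[[-86,-52,-283],[0,0.15,0.015],0.65],[[-86,-52,-283],[0,0.15,0.015],0.65],[[-86,-52,-283],[0,0.15,0.015],0.65],[[-86,-52,-283],[0,0.15,0.015],0.65]]' 40
python3 - <<'E'
from h import *
im,cm=snap("wrist","w2"); np.savez("w2.npz",K=cm[0],T=cm[1])
s=manip.sense();Rt=R.from_rotvec(s["eef_rot"]).as_matrix()
print("tip px",proj("wrist",s["position"]+22*Rt[:,2],cm),Rt.round(3))
for y in(60,0,-60): print(proj("wrist",loc([571,-206.5,-.035],(-100.3,y,61)),cm).round(0))
E
```

```text
time_s: 4.45
position: [476.4, -203.1, 122.8]
eef_rot: [3.127, -0.052, -0.229]
ft_force: [0.5, 0.1, -0.4]
grip_width: 29.8
tip px [258.42270483 254.15420969] [[ 0.989 -0.032 -0.145]
 [-0.033 -0.999 -0.003]
 [-0.145  0.008 -0.989]]
[264. 130.]
[264. 222.]
[263. 298.]
```

View pics/w2.png

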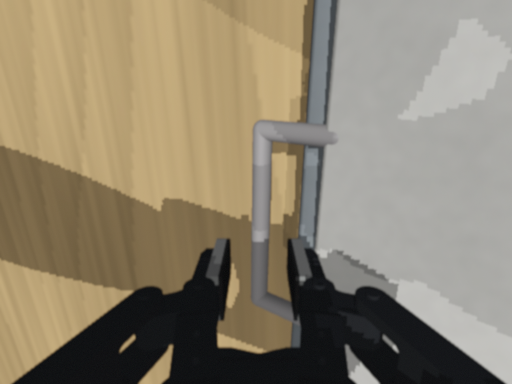

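```bash
python3 -m handwheel '[[[-4,0,0],[0,0,0],0.77],[[-4,0,0],[0,0,0],0.77],[[-4,0,0],[0,0,0],0.77],[[-4,0,-15],[0,0,0],0.77],[[-4,0,-30],[0,0,0],0.77],[[-4,0,-40],[0,0,0],0.77],[[-4,0,-50],[0,0,0],0.77],[[-4,0,-50],[0,0,0],0.77],[[-4,0,-50],[0,0,0],0.77]]'; python3 -m handwheel '[[[0,0,0],[0,0,0],1],[[0,0,0],[0,0,0],1],[[0,0,0],[0,0,0],1],[[0,0,0],[0,0,0],1],[[0,0,0],[0,0,0],1],[[0,0,0],[0,0,0],1]]' 30
```

```text
time_s: 5.4
position: [470.4, -202.5, 70.2]
eef_rot: [3.129, -0.052, -0.238]
ft_force: [-3.0, 0.5, 5.1]
grip_width: 19.4
time_s: 6.0
position: [470.0, -202.5, 70.1]
eef_rot: [3.129, -0.052, -0.239]
ft_force: [-2.2, -0.1, 4.8]
grip_width: 10.7
```

```bash
python3 -m handwheel '[[[-8,0,20],[0,0,0],1],[[-14,0,40],[0,0,0],1],[[-18,1,60],[0,0,0],1],[[-20,1,81],[0,0,0],1],[[-19,1,102],[0,0,0],1],[[-17,1,123],[0,0,0],1],[[-12,0,143],[0,0,0],1],[[-6,0,163],[0,0,0],1],[[2,0,183],[0,0,0],1],[[13,0,201],[0,0,0],1],[[25,-1,218],[0,0,0],1],[[39,-1,234],[0,0,0],1],[[54,-2,248],[0,0,0],1],[[70,-2,261],[0,0,0],1],[[88,-3,272],[0,0,0],1],[[107,-4,281],[0,0,0],1],[[119,-4,286],[0,0,0],1],[[127,-4,289],[0,0,0],1],[[127,-4,289],[0,0,0],1]]'
python3 - <<'E'
from h import *
snap("side","s2"); snap("wrist","w3")
a=cv2.imread("pics/s2.png")[80:270,160:360]; b=cv2.imread("pics/w3.png")
cv2.imwrite("pics/v3.png",np.hstack([cv2.resize(a,(400,384)),cv2.resize(b,(400,384))]))
E
```

```text
time_s: 7.9
position: [598.0, -208.9, 365.2]
eef_rot: [3.122, -0.055, -0.23]
ft_force: [-7.9, -4.6, 18.3]
grip_width: 10.5
```

View pics/v3.png

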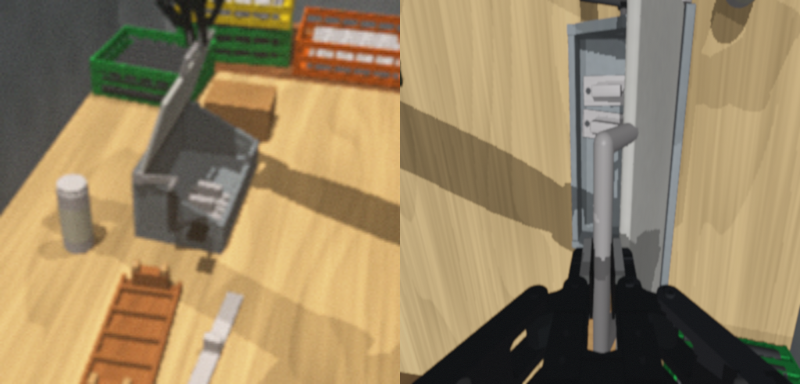

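The door is up and I can see at least two lugs in the locker, at (600,92) and (605,125) in the composite view. Next I ease the door back onto the stay and let go.

```bash
python3 -m handwheel '[[[-6,0,-3],[0,0,0],1],[[-12,0,-5],[0,0,0],1],[[-18,0,-8],[0,0,0],1],[[-24,0,-11],[0,0,0],1],[[-24,0,-11],[0,0,0],1],[[-24,0,-11],[0,0,0],1]]'; python3 -m handwheel '[[[0,0,0],[0,0,0],0.7],[[0,0,0],[0,0,0],0.6],[[0,0,0],[0,0,0],0.6],[[0,0,0],[0,0,0],0.6],[[0,0,30],[0,0,0],0.6],[[0,0,60],[0,0,0],0.6],[[-40,0,70],[0,0,0],0.6],[[-80,0,70],[0,0,0],0.6],[[-80,0,70],[0,0,0],0.6],[[-80,0,70],[0,0,0],0.6],[[-80,0,70],[0,0,0],0.6]]'
```

```text
time_s: 8.6
position: [572.3, -207.6, 354.6]
eef_rot: [3.124, -0.055, -0.234]
ft_force: [-11.5, -0.2, 20.0]
grip_width: 10.6
time_s: 9.7
position: [494.3, -206.4, 417.8]
eef_rot: [3.129, -0.051, -0.236]
ft_force: [0.9, -0.9, -0.0]
grip_width: 33.8
```

```bash
cat >> h.py <<'E'
def turn(yaw,tilt):
    "rotvec from present pose to jaws along y at yaw, tool leaning forward by tilt"
    Rd=R.from_euler('z',yaw).as_matrix()@R.from_euler('y',-tilt).as_matrix()@np.array([[0,1,0],[1,0,0],[0,0,-1.]])
    return (R.from_matrix(Rd)*R.from_rotvec(manip.sense()["eef_rot"]).inv()).as_rotvec().round(3)
E
python3 -c "
from h import *
print(turn(-.035,.45),turn(-.035,.45)/12, manip.sense()['qpos'].round(2))"
```

```text
[-0.249 -0.457  1.571] [-0.02075    -0.03808333  0.13091667] [-0.46 -0.1   1.61 -0.07  1.77 -0.44]
```

```bash
python3 -m handwheel '[[[-30,0,0],[-0.02,-0.04,0.13],0.6],[[-54,0,-30],[-0.25,-0.457,1.571],0.6],[[-54,0,-60],[-0.25,-0.457,1.571],0.6],[[-54,0,-90],[-0.25,-0.457,1.571],0.6],[[-54,0,-120],[-0.25,-0.457,1.571],0.6],[[-54,0,-168],[-0.25,-0.457,1.571],0.6],[[-54,0,-168],[-0.25,-0.457,1.571],0.6],[[-54,0,-168],[-0.25,-0.457,1.571],0.6],[[-54,0,-168],[-0.25,-0.457,1.571],0.6],[[-54,0,-168],[-0.25,-0.457,1.571],0.6],[[-54,0,-168],[-0.25,-0.457,1.571],0.6],[[-54,0,-168],[-0.25,-0.457,1.571],0.6],[[-54,0,-168],[-0.25,-0.457,1.571],0.6],[[-54,0,-168],[-0.25,-0.457,1.571],0.6],[[-54,0,-168],[-0.25,-0.457,1.571],0.6],[[-54,0,-168],[-0.25,-0.457,1.571],0.6]]'
python3 - <<'E'
from h import *
print(manip.sense()["qpos"].round(2))
im,cm=snap("wrist","w4"); np.savez("w4.npz",K=cm[0],T=cm[1])
for d in manip.outline_of("lug0","wrist"): print(round(d["p"],2),np.round(d["bbox"]),atz("wrist",d["bbox"][:2],50,cm).round(0))
E
```

```text
time_s: 11.3
position: [440.1, -206.2, 250.5]
eef_rot: [2.002, 1.933, 0.443]
ft_force: [0.3, -0.2, 1.0]
grip_width: 34.1
[-0.69 -0.49  2.23  0.31  1.06 -2.33]
0.85 [327. 180.  40.  52.] [ 560. -127.   50.]
0.82 [282. 179.  37.  50.] [ 557. -181.   50.]
```

View pics/w4.png

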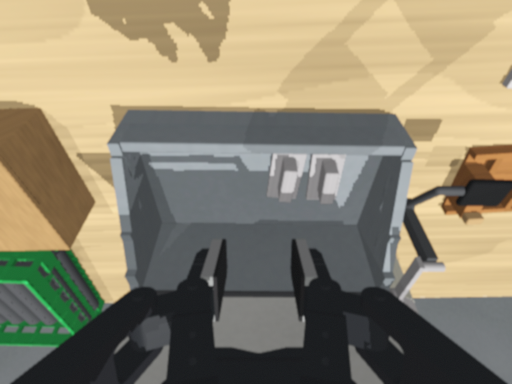

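Two lugs show, at about (285,178) and (326,178) against the front wall; the rest of the floor is empty. I fit the lug shape to the masks.

```bash
cat >> h.py <<'E'
LUG=[(90,40,0,8),(50,16,8,36)]; BAR=[(30,275,0,10),(30,16,10,38)]
def sil(n,cm,boxes,p,z):
    m=np.zeros((384*2,512*2),np.uint8)
    for lx,ly,a,b in boxes:
        q=np.array([proj(n,loc(p,(i*lx/2,j*ly/2,z+k)),cm) for i in(-1,1) for j in(-1,1) for k in(a,b)])
        cv2.fillConvexPoly(m,cv2.convexHull((q*2).round().astype(np.int32)),1)
    return m
def fitsil(n,cm,mask,boxes,z,p0):
    from scipy.optimize import minimize
    M=cv2.resize(mask.astype(np.uint8),None,fx=2,fy=2,interpolation=0)
    S=np.array([1,1,.01])
    def f(v):
        s=sil(n,cm,boxes,v*S,z); return -(s&M).sum()/max(1,(s|M).sum())
    r=min((minimize(f,np.array([p0[0],p0[1],y])/S,method="Nelder-Mead",options=dict(initial_simplex=np.array([p0[0],p0[1],y])/S+np.array([[0,0,0],[12,0,0],[0,12,0],[0,0,12]]))) for y in (p0[2]-.08,p0[2]+.04)),key=lambda r:r.fun)
    return (r.x*S).round(3),-r.fun
E
python3 - <<'E'
from h import *
z=np.load("w4.npz"); cm=(z["K"],z["T"])
for d in manip.outline_of("lug0","wrist"):
    p=atz("wrist",d["bbox"][:2],45,cm); print(fitsil("wrist",cm,d["mask"],LUG,30,[p[0],p[1],-.035]))
print("origin z30 px",proj("wrist",[571,-206.5,30],cm))
for a in((-75,159,68),(-75,-159,68),(-63,147,68),(-63,-147,68)): print(proj("wrist",loc([571,-206.5,-.035],a),cm).round(0))
E
```

```text
(array([ 4.84245e+02, -8.16350e+01,  4.50000e-02]), np.float64(-0.0))
(array([ 4.81757e+02, -1.36621e+02,  4.50000e-02]), np.float64(-0.0))
origin z30 px [261.57570679 177.43676262]
[417. 147.]
[108. 147.]
[401. 156.]
[123. 156.]h.py:44: RuntimeWarning: overflow encountered in scalar negative
  s=sil(n,cm,boxes,v*S,z); return -(s&M).sum()/max(1,(s|M).sum())
```

```bash
sed -i 's/return -(s&M).sum()/return -1.0*float((s\&M).sum())/' h.py
python3 - <<'E'
from h import *
z=np.load("w4.npz"); cm=(z["K"],z["T"])
for d in manip.outline_of("lug0","wrist"):
    p=atz("wrist",d["bbox"][:2],45,cm); print(fitsil("wrist",cm,d["mask"],LUG,30,[p[0],p[1],-.035]))
E
```

```text
(array([ 5.80530e+02, -1.27065e+02, -2.40000e-02]), np.float64(0.7955346650998825))
(array([ 5.78357e+02, -1.77966e+02, -1.12000e-01]), np.float64(0.7798750498471354))
```

```bash
python3 -m handwheel '[[[30,40,0],[0,0,0],0.65],[[60,79,-30],[0,0,0],0.65],[[80,79,-70],[0,0,0],0.65],[[103,79,-118],[0,0,0],0.65],[[103,79,-118],[0,0,0],0.65],[[103,79,-118],[0,0,0],0.65],[[103,79,-118],[0,0,0],0.65],[[103,79,-118],[0,0,0],0.65]]'
python3 - <<'E'
from h import *
s=manip.sense();im,cm=snap("wrist","w5"); np.savez("w5.npz",K=cm[0],T=cm[1])
for d in manip.outline_of("lug0","wrist"):
    p=atz("wrist",d["bbox"][:2],45,cm); print(d["p"],d["bbox"],fitsil("wrist",cm,d["mask"],LUG,30,[p[0],p[1],-.035]))
Rt=R.from_rotvec(s["eef_rot"]).as_matrix();print(Rt.round(3),proj("wrist",s["position"]+20*Rt[:,2],cm))
E
```

```text
time_s: 12.3
position: [543.9, -128.4, 136.1]
eef_rot: [1.998, 1.928, 0.445]
ft_force: [-0.5, 0.1, -0.6]
grip_width: 29.9
0.97 [264.0, 175.2, 56.8, 87.7] (array([ 5.78301e+02, -1.27256e+02, -3.70000e-02]), np.float64(0.850489368882889))
0.84 [191.4, 174.8, 62.1, 87.7] (array([ 5.74313e+02, -1.77805e+02, -1.32000e-01]), np.float64(0.8368138976159675))
0.72 [234.8, 360.1, 469.6, 47.8] (array([ 9.70480e+02, -1.83179e+02, -1.15000e-01]), np.float64(0.0))
[[ 0.036  0.897  0.441]
 [ 0.999 -0.031 -0.018]
 [-0.003  0.441 -0.897]] [257.7555884  256.47670467]
```

View pics/w5.png

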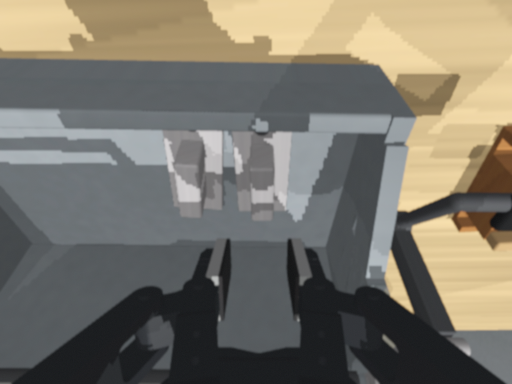

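```bash
python3 -m handwheel '[[[12,1,-25],[0,0,0],0.65],[[20,1,-45],[0,0,0],0.65],[[25,1,-60],[0,0,0],0.65],[[28,1,-69],[0,0,0],0.65],[[28,1,-69],[0,0,0],0.65],[[28,1,-69],[0,0,0],0.65],[[28,1,-69],[0,0,0],1],[[28,1,-69],[0,0,0],1],[[28,1,-69],[0,0,0],1],[[28,1,-69],[0,0,0],1],[[28,1,-69],[0,0,0],1],[[28,1,-69],[0,0,0],1]]' 70; python3 -m handwheel '[[[0,0,15],[0,0,0],1],[[-5,0,30],[0,0,0],1],[[-10,0,50],[0,0,0],1],[[-30,0,90],[0,0,0],1],[[-60,0,130],[0,0,0],1],[[-90,0,150],[0,0,0],1],[[-90,0,150],[0,0,0],1],[[-90,0,150],[0,0,0],1],[[-90,0,150],[0,0,0],1]]' 70
python3 - <<'E'
from h import *
s=manip.sense();im,cm=snap("wrist","w6")
im2,cm2=snap("top");print([ (d["p"],rect(d["mask"],"top",18,cm2)) for d in manip.outline_of("tray","top")[:1]])
E
```

```text
time_s: 13.6
position: [571.5, -126.9, 65.0]
eef_rot: [2.0, 1.931, 0.444]
ft_force: [-3.8, -0.1, 6.5]
grip_width: 14.4
time_s: 14.5
position: [480.2, -126.0, 211.4]
eef_rot: [2.004, 1.935, 0.442]
ft_force: [0.0, 0.5, -2.4]
grip_width: 14.6
[(0.62, ((602.0274658203125, 211.72903442382812), (123.88417053222656, 294.8738708496094), 3.3023953437805176))]
```

View pics/w6.png

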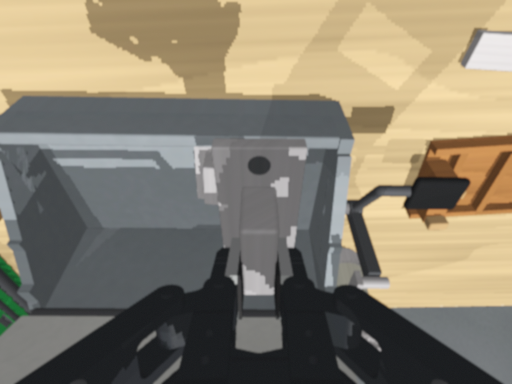

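The lug is held squarely (width 14.6). Its near plate edge runs from (215,147) to (306,143), and the other lug is still in place at about (205,175). Now a look at the tray.

```bash
python3 -m handwheel '[[[0,20,20],[0,0,0],1],[[0,60,50],[0,0,0],1],[[0,100,50],[0,0,0],1],[[0,140,50],[0,0,0],1],[[0,180,50],[0,0,0],1],[[0,220,50],[0,0,0],1],[[0,240,50],[0,0,0],1],[[0,240,50],[0,0,0],1],[[0,240,50],[0,0,0],1],[[0,240,50],[0,0,0],1],[[0,240,50],[0,0,0],1]]'
python3 - <<'E'
from h import *
s=manip.sense();im,cm=snap("wrist","w7"); np.savez("w7.npz",K=cm[0],T=cm[1],p=s["position"],r=s["eef_rot"])
for d in manip.outline_of("tray","wrist")[:1]: print(d["p"],d["bbox"],rect(d["mask"],"wrist",18,cm))
for d in manip.outline_of("clamp_bar","wrist")[:1]: print(d["p"],d["bbox"],fitsil("wrist",cm,d["mask"],BAR,0,[466,200,-.04]))
cv2.imwrite("pics/w7b.png",cv2.resize(im[:,:,::-1],(768,576),interpolation=cv2.INTER_CUBIC))
E
```

```text
time_s: 15.75
position: [480.8, 112.6, 262.9]
eef_rot: [2.004, 1.931, 0.442]
ft_force: [0.5, -0.3, -1.8]
grip_width: 14.2
0.62 [345.4, 149.9, 244.9, 84.3] ((595.2363891601562, 226.4397735595703), (323.40386962890625, 136.4993896484375), 88.01234436035156)
0.73 [343.7, 48.1, 276.0, 51.7] (array([ 4.67964e+02,  2.00398e+02, -9.60000e-02]), np.float64(0.9699438952711729))
```

View pics/w7b.png

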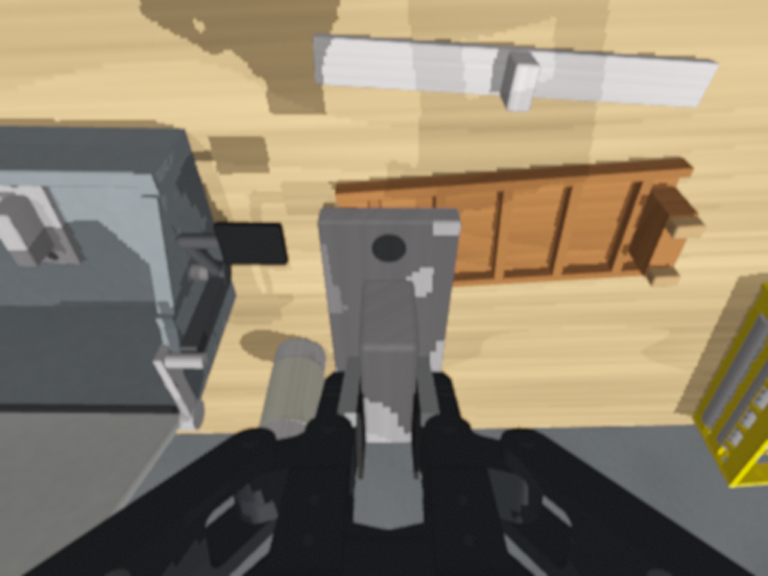

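```bash
python3 - <<'E'
import cv2
im=cv2.imread("pics/w7.png")[95:200,215:475]
cv2.imwrite("pics/w7c.png",cv2.resize(im,None,fx=3,fy=3,interpolation=cv2.INTER_CUBIC))
E
```

```text
(no output)
```

View pics/w7c.png

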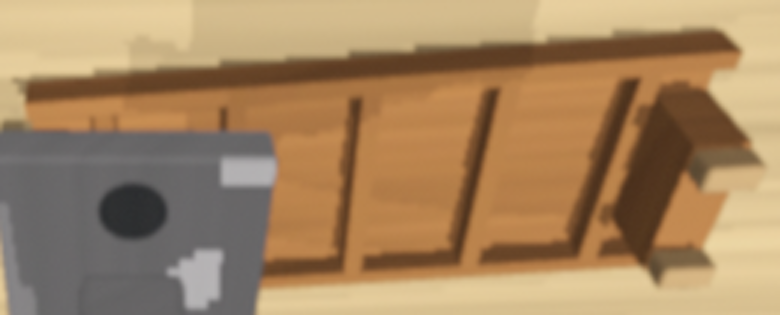

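The crop shows the tray's front top edge from (27,101) to (740,48) and the pocket dividers, at crop scale 3 with offset (215,95).

```bash
python3 - <<'E'
from h import *
z=np.load("w7.npz"); cm=(z["K"],z["T"])
pts=[(-57,142,18),(-57,-142,18),(-57,142,0),(-57,-142,0),(-49,-4,18),(-49,51,18),(-49,106,18),(49,-4,18),(49,51,18),(49,106,18)]
pix=[(740,48),(27,101),(715,30),(30,82),(362,98),(498,90),(637,80),(345,270),(464,262),(580,254)]
pix=[(215+u/3,95+v/3) for u,v in pix]
p,e=fit("wrist",cm,pts,pix,[602,211,.06]); print(p.round(3)); print(e.round(1).tolist())
for i,y in enumerate((-82.5,-27.5,27.5,82.5)): print(i,loc(p,(0,y,6)).round(1))
# lug in hand: near end corners, top of plate
P=z["p"]; zz=P[2]-35+8
for u in((320/1.5,222/1.5),(459/1.5,220/1.5)): print("plate near corner rel TCP",(atz("wrist",u,zz,cm)-P).round(1))
print(turn(p[2],.45))
E
```

```text
[6.04353e+02 2.10173e+02 5.10000e-02]
[[1.3, 1.0], [-1.9, 1.5], [2.4, -0.5], [-1.6, 0.1], [-0.1, -0.3], [0.9, -1.0], [1.7, -1.2], [-0.6, 1.3], [-1.4, 1.5], [-0.5, 1.7]]
0 [608.6 127.8   6. ]
1 [605.8 182.7   6. ]
2 [602.9 237.6   6. ]
3 [600.1 292.6   6. ]
plate near corner rel TCP [-55.  -15.9 -27. ]
plate near corner rel TCP [-54.4  21.4 -27. ]
[0.001 0.001 0.088]
```

```bash
python3 - <<'E'
import cv2
im=cv2.imread("pics/w7.png")[130:300,200:320]
im=cv2.convertScaleAbs(im,alpha=1.5,beta=10)
cv2.imwrite("pics/w7d.png",cv2.resize(im,None,fx=3.5,fy=3.5,interpolation=cv2.INTER_CUBIC))
E
```

```text
(no output)
```

View pics/w7d.png

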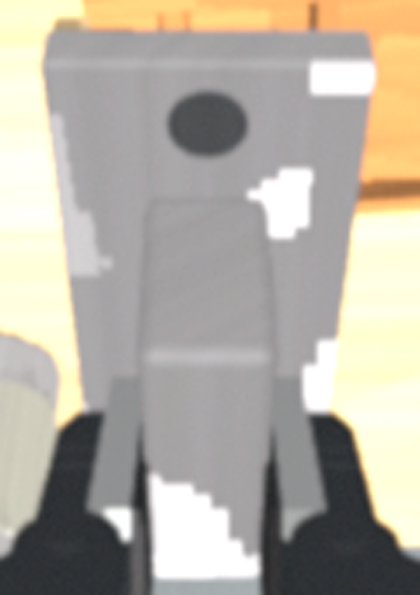

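```bash
cat >> h.py <<'E'
def inhand(cm,pos,rot,obj,pix):
    K,T=cm; ok,rv,tv=cv2.solvePnP(np.array(obj,float),np.array(pix,float),K,None)
    e=cv2.projectPoints(np.array(obj,float),rv,tv,K,None)[0][:,0]-np.array(pix)
    Rw=T[:3,:3].T@cv2.Rodrigues(rv)[0]; o=T[:3,:3].T@(tv[:,0]-T[:3,3])
    return o-pos,R.from_matrix(Rw).as_rotvec(),np.abs(e).max()
E
python3 - <<'E'
from h import *
z=np.load("w7.npz"); cm=(z["K"],z["T"])
obj=[(-45,-20,0),(-45,20,0),(-45,-20,8),(-45,20,8),(-25,-8,8),(-25,8,8),(-25,-8,36),(-25,8,36),(25,-8,36),(25,8,36)]
pix=[(52,33),(368,33),(45,66),(374,63),(148,200),(265,200),(147,355),(270,353),(152,578),(260,578)]
pix=[(200+u/3.5,130+v/3.5) for u,v in pix]
o,r,e=inhand(cm,z["p"],z["r"],obj,pix); print(o.round(1),r.round(3),e)
o,r,e=inhand(cm,z["p"],z["r"],obj[:8],pix[:8]); print(o.round(1),r.round(3),e)
E
```

```text
[ -4.5   0.8 -38.3] [-0.004 -0.04  -0.041] 2.5342423200397093
[ -4.8   0.9 -36.6] [-0.003 -0.068 -0.037] 2.7768458492582795
```

```bash
python3 -m handwheel '[[[40,20,-20],[0,0,0.03],1],[[80,45,-40],[0,0,0.088],1],[[110,60,-70],[0,0,0.088],1],[[130,70,-110],[0,0,0.088],1],[[130,70,-150],[0,0,0.088],1],[[130,70,-178],[0,0,0.088],1],[[130,70,-178],[0,0,0.088],1],[[130,70,-178],[0,0,0.088],1],[[130,70,-178],[0,0,0.088],1],[[130,70,-178],[0,0,0.088],1]]'
python3 - <<'E'
from h import *
s=manip.sense();im,cm=snap("wrist","w8"); np.savez("w8.npz",K=cm[0],T=cm[1],p=s["position"],r=s["eef_rot"])
cv2.imwrite("pics/w8b.png",cv2.resize(im[60:320,130:400,::-1],None,fx=2.2,fy=2.2,interpolation=cv2.INTER_CUBIC))
t=[604.4,210.2,.051]
for a in((-49,-51,18),(-49,-4,18),(49,-4,18)): print(((proj("wrist",loc(t,a),cm)-[130,60])*2.2).round(0))
E
```

```text
time_s: 16.9
position: [612.6, 183.9, 88.8]
eef_rot: [1.92, 2.024, 0.47]
ft_force: [-0.9, 0.2, -1.9]
grip_width: 14.3
[175.  75.]
[381.  75.]
[349. 354.]
```

View pics/w8b.png

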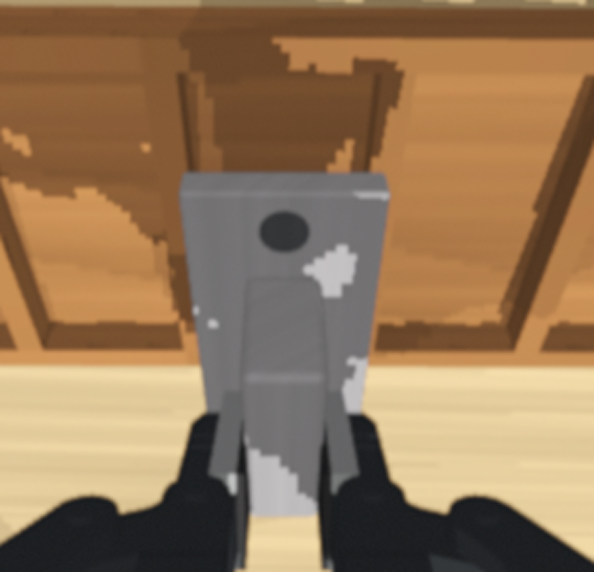

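```bash
python3 -m handwheel '[[[-2,-1,-12],[0,0,0],1],[[-2,-1,-24],[0,0,0],1],[[-2,-1,-30],[0,0,0],1],[[-2,-1,-35],[0,0,0],1],[[-2,-1,-40],[0,0,0],1],[[-2,-1,-43],[0,0,0],1],[[-2,-1,-43],[0,0,0],1],[[-2,-1,-43],[0,0,0],1]]'
```

```text
time_s: 17.75
position: [612.2, 183.0, 45.7]
eef_rot: [1.918, 2.023, 0.472]
ft_force: [2.7, -2.4, 6.3]
grip_width: 14.4
```

```bash
python3 -m handwheel '[[[1,0,-2],[0,0,0],1],[[1,0,-4],[0,0,0],1],[[1,0,-4],[0,0,0],1]]'
```

```text
time_s: 18.05
position: [614.1, 183.7, 44.3]
eef_rot: [1.917, 2.021, 0.476]
ft_force: [-10.9, -2.9, 21.8]
grip_width: 14.7
```

```bash
python3 -m handwheel '[[[0,0,3],[0,0,0],1],[[0,0,3],[0,0,0],0.8],[[0,0,3],[0,0,0],0.65],[[0,0,3],[0,0,0],0.65],[[0,0,3],[0,0,0],0.65],[[-10,0,22],[0,0,0],0.65],[[-25,0,50],[0,0,0],0.65],[[-60,0,85],[0,0,0],0.65],[[-90,0,120],[0,0,0],0.65],[[-90,0,120],[0,0,0],0.65],[[-90,0,120],[0,0,0],0.65],[[-90,0,120],[0,0,0],0.65]]'
python3 - <<'E'
from h import *
s=manip.sense();im,cm=snap("wrist","w9"); np.savez("w9.npz",K=cm[0],T=cm[1],p=s["position"],r=s["eef_rot"])
cv2.imwrite("pics/w9b.png",cv2.resize(im[60:300,110:420,::-1],None,fx=2.5,fy=2.5,interpolation=cv2.INTER_CUBIC))
for d in manip.outline_of("lug0","wrist")[:2]:
    p=atz("wrist",d["bbox"][:2],20,cm); print(d["p"],fitsil("wrist",cm,d["mask"],LUG,6,[p[0],p[1],.05]))
E
```

```text
time_s: 19.25
position: [519.3, 182.3, 156.7]
eef_rot: [1.924, 2.028, 0.462]
ft_force: [1.1, -0.5, -0.5]
grip_width: 29.6
0.76 (array([6.10602e+02, 1.84119e+02, 5.80000e-02]), np.float64(0.9040542862051194))
```

View pics/w9b.png

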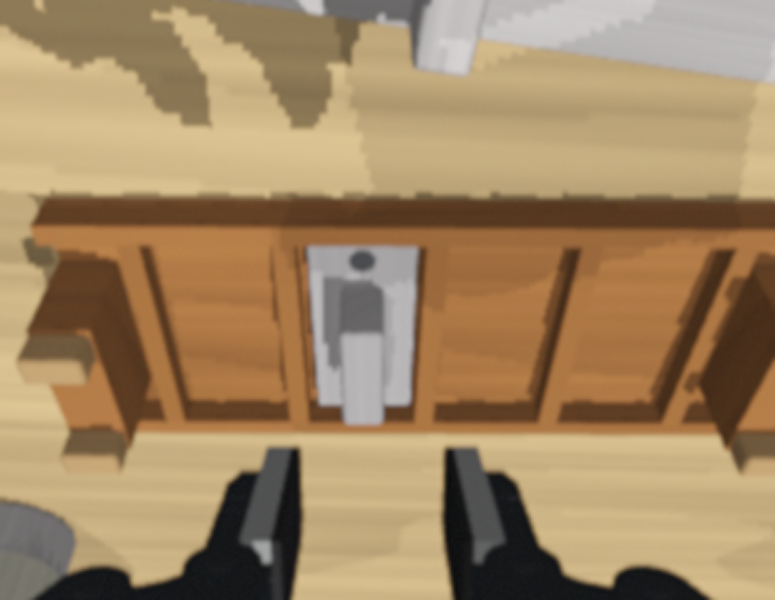

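Lug 1 lies flat in pocket 1 (about 365,330 in the crop). Now the second lug.

```bash
python3 -m handwheel '[[[-20,0,40],[0,0,0],0.65],[[-40,-30,75],[0,0,-0.1],0.65],[[-40,-80,75],[0,0,-0.13],0.65],[[-40,-130,75],[0,0,-0.13],0.65],[[-40,-180,75],[0,0,-0.13],0.65],[[-40,-230,75],[0,0,-0.13],0.65],[[-40,-280,75],[0,0,-0.13],0.65],[[-40,-330,75],[0,0,-0.13],0.65],[[-40,-360,75],[0,0,-0.13],0.65],[[-15,-360,35],[0,0,-0.13],0.65],[[8,-360,-5],[0,0,-0.13],0.65],[[8,-360,-20],[0,0,-0.13],0.65],[[8,-360,-20],[0,0,-0.13],0.65],[[8,-360,-20],[0,0,-0.13],0.65],[[8,-360,-20],[0,0,-0.13],0.65]]'
cat >> h.py <<'E'
def lugfit(cm,mask,p0):
    L=[571,-206.5,-.035]; a,b=[proj("wrist",loc(L,(-63,y,68)),cm) for y in(-147,147)]
    yy,xx=np.mgrid[:384,:512]; vis=yy>a[1]+(b[1]-a[1])*(xx-a[0])/(b[0]-a[0])+3
    global sil; s0=sil; V=cv2.resize(vis.astype(np.uint8),None,fx=2,fy=2,interpolation=0)
    sil=lambda *k:s0(*k)&V
    r=fitsil("wrist",cm,mask&vis,LUG,30,p0); sil=s0; return r
E
python3 - <<'E'
from h import *
s=manip.sense();im,cm=snap("wrist","w10"); np.savez("w10.npz",K=cm[0],T=cm[1],p=s["position"],r=s["eef_rot"])
for d in manip.outline_of("lug0","wrist")[:2]:
    p=atz("wrist",d["bbox"][:2],45,cm); print(d["p"],d["bbox"],lugfit(cm,d["mask"],[p[0],p[1],-.06]))
    np.save("m10.npy",d["mask"]) if d["p"]>.7 else 0
z=np.load("w5.npz"); cm=(z["K"],z["T"])
E
```

```text
time_s: 20.85
position: [528.5, -178.0, 139.8]
eef_rot: [2.037, 1.885, 0.433]
ft_force: [0.4, -0.1, 0.5]
grip_width: 30.2
0.76 [261.9, 186.5, 55.7, 81.0] (array([ 5.54998e+02, -1.75803e+02, -1.12000e-01]), np.float64(0.9506790031338607))
0.64 [325.5, 354.8, 373.0, 58.4] (array([ 9.4305e+02, -9.9466e+01, -1.4000e-01]), np.float64(0.0))
```

```bash
python3 -m handwheel '[[[8,2,-25],[0,0,-0.03],0.65],[[15,2,-45],[0,0,-0.03],0.65],[[20,2,-60],[0,0,-0.03],0.65],[[24,2,-74],[0,0,-0.03],0.65],[[24,2,-74],[0,0,-0.03],0.65],[[24,2,-74],[0,0,-0.03],0.65],[[24,2,-74],[0,0,-0.03],1],[[24,2,-74],[0,0,-0.03],1],[[24,2,-74],[0,0,-0.03],1],[[24,2,-74],[0,0,-0.03],1],[[24,2,-74],[0,0,-0.03],1],[[24,2,-74],[0,0,-0.03],1]]' 70; python3 -m handwheel '[[[0,0,15],[0,0,0],1],[[0,0,30],[0,0,0],1],[[0,0,50],[0,0,0],1],[[-20,0,90],[0,0,0],1],[[-50,0,130],[0,0,0],1],[[-70,0,150],[0,0,0],1],[[-70,40,160],[0,0,0.1],1],[[-70,80,170],[0,0,0.16],1],[[-70,130,180],[0,0,0.16],1],[[-70,180,180],[0,0,0.16],1],[[-70,230,180],[0,0,0.16],1],[[-70,260,180],[0,0,0.16],1],[[-70,290,180],[0,0,0.16],1],[[-70,290,180],[0,0,0.16],1],[[-70,290,180],[0,0,0.16],1],[[-70,290,180],[0,0,0.16],1]]' 70
python3 - <<'E'
from h import *
s=manip.sense();im,cm=snap("wrist","w11"); np.savez("w11.npz",K=cm[0],T=cm[1],p=s["position"],r=s["eef_rot"])
im=cv2.convertScaleAbs(im[110:290,190:330,::-1],alpha=1.4)
cv2.imwrite("pics/w11b.png",cv2.resize(im,None,fx=3.3,fy=3.3,interpolation=cv2.INTER_CUBIC))
print(turn(.051,.45))
E
```

```text
time_s: 22.15
position: [552.6, -175.9, 66.3]
eef_rot: [2.062, 1.852, 0.426]
ft_force: [-4.8, 1.3, 6.5]
grip_width: 14.3
time_s: 23.75
position: [481.4, 113.8, 243.8]
eef_rot: [1.924, 2.027, 0.463]
ft_force: [-0.5, -0.2, -2.0]
grip_width: 14.5
[0.001 0.    0.   ]
```

View pics/w11b.png

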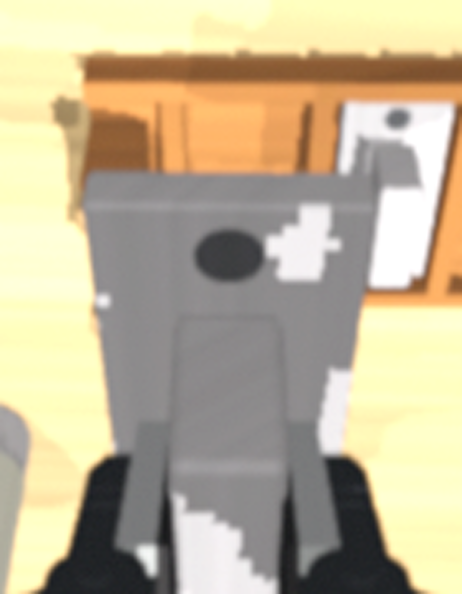

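```bash
python3 - <<'E'
from h import *
z=np.load("w11.npz"); cm=(z["K"],z["T"])
obj=[(-45,-20,0),(-45,20,0),(-45,-20,8),(-45,20,8),(-25,-8,8),(-25,8,8),(-25,-8,36),(-25,8,36)]
pix=[(92,175),(376,175),(87,207),(374,208),(180,317),(278,317),(173,467),(285,467)]
pix=[(190+u/3.3,110+v/3.3) for u,v in pix]
o,r,e=inhand(cm,z["p"],z["r"],obj,pix); print(o.round(1),r.round(3),e)
print(loc([604.4,210.2,.051],(0,82.5,6)))
E
```

```text
[  8.    1.5 -37.3] [ 0.01  -0.044  0.053] 1.7743260029865269
[600.19432371 292.592732     6.        ]
```

```bash
python3 -m handwheel '[[[30,40,-10],[0,0,0],1],[[60,80,-20],[0,0,0],1],[[90,110,-50],[0,0,0],1],[[115,122,-90],[0,0,0],1],[[115,122,-130],[0,0,0],1],[[115,122,-155],[0,0,0],1],[[115,122,-155],[0,0,0],1],[[115,122,-155],[0,0,0],1],[[115,122,-155],[0,0,0],1],[[115,122,-155],[0,0,0],1]]'
python3 - <<'E'
from h import *
s=manip.sense();im,cm=snap("wrist","w12"); np.savez("w12.npz",K=cm[0],T=cm[1],p=s["position"],r=s["eef_rot"])
im=cv2.convertScaleAbs(im[60:240,150:380,::-1],alpha=1.2)
cv2.imwrite("pics/w12b.png",cv2.resize(im,None,fx=3.3,fy=3.3,interpolation=cv2.INTER_CUBIC))
t=[604.4,210.2,.051]
for a in((-49,4,18),(-49,51,18)): print(((proj("wrist",loc(t,a),cm)-[150,60])*3.3).round(0))
for j in(-20,20): print(((proj("wrist",s["position"]+[8-45-.05*j,1.5+j-.05*45,-37],cm)-[150,60])*3.3).round(0))
E
```

```text
time_s: 24.8
position: [598.6, 236.8, 92.7]
eef_rot: [1.921, 2.024, 0.47]
ft_force: [0.1, -0.4, -2.5]
grip_width: 14.8
[216. 167.]
[504. 167.]
[222. 350.]
[506. 351.]
```

View pics/w12b.png

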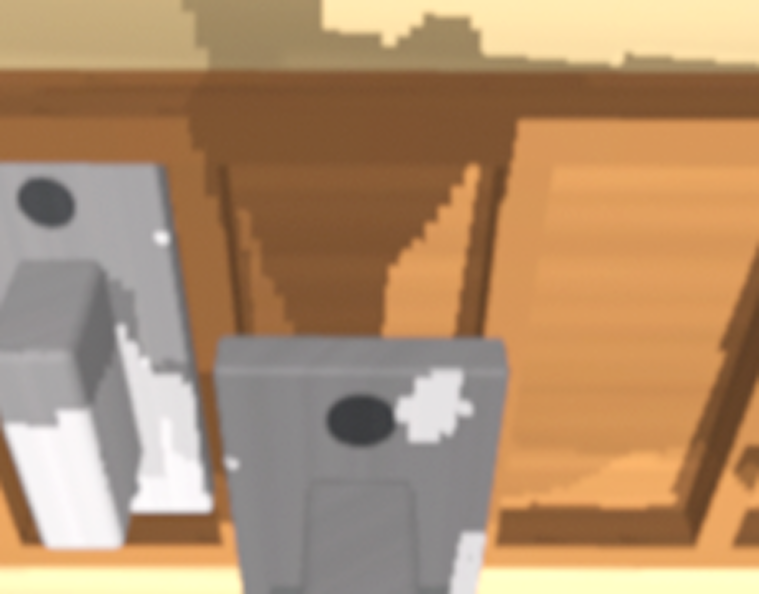

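```bash
python3 -m handwheel '[[[-2,0,-12],[0,0,0],1],[[-2,0,-24],[0,0,0],1],[[-2,0,-32],[0,0,0],1],[[-2,0,-38],[0,0,0],1],[[-2,0,-43],[0,0,0],1],[[-2,0,-47],[0,0,0],1],[[-2,0,-47],[0,0,0],1],[[-2,0,-47],[0,0,0],1]]'
```

```text
time_s: 25.65
position: [598.3, 237.7, 46.4]
eef_rot: [1.918, 2.023, 0.475]
ft_force: [-3.0, -1.9, 10.6]
grip_width: 14.3
```

```bash
python3 -m handwheel '[[[-2,0,-2],[0,0,0],1],[[-2,0,-3],[0,0,0],1],[[-2,0,-3],[0,0,0],1]]'; python3 -m handwheel '[[[0,0,3],[0,0,0],1],[[0,0,3],[0,0,0],0.8],[[0,0,3],[0,0,0],0.65],[[0,0,3],[0,0,0],0.65],[[0,0,3],[0,0,0],0.65],[[-10,0,22],[0,0,0],0.65],[[-25,0,50],[0,0,0],0.65],[[-60,0,85],[0,0,0],0.65],[[-90,0,120],[0,0,0],0.65],[[-90,0,120],[0,0,0],0.65],[[-90,0,120],[0,0,0],0.65],[[-90,0,120],[0,0,0],0.65]]'
python3 - <<'E'
from h import *
s=manip.sense();im,cm=snap("wrist","w13"); np.savez("w13.npz",K=cm[0],T=cm[1],p=s["position"],r=s["eef_rot"])
for d in manip.outline_of("lug0","wrist")[:3]:
    p=atz("wrist",d["bbox"][:2],20,cm); print(round(d["p"],2),np.round(d["bbox"]),fitsil("wrist",cm,d["mask"],LUG,6,[p[0],p[1],.05]),fitsil("wrist",cm,d["mask"],LUG,14,[p[0],p[1],.05])[1])
for d in manip.outline_of("clamp_bar","wrist")[:1]: print(d["p"],d["bbox"],fitsil("wrist",cm,d["mask"],BAR,0,[468,200,-.08]))
E
```

```text
time_s: 25.95
position: [597.0, 237.9, 44.6]
eef_rot: [1.917, 2.022, 0.477]
ft_force: [-4.9, -4.4, 15.2]
grip_width: 14.4
time_s: 27.15
position: [502.3, 236.3, 157.7]
eef_rot: [1.924, 2.028, 0.461]
ft_force: [-0.4, -0.6, -1.1]
grip_width: 29.7
0.7 [253. 204.  45.  66.] (array([6.07679e+02, 2.39191e+02, 6.60000e-02]), np.float64(0.9132082447545984)) 0.8718621534155515
0.65 [261.0, 80.3, 372.8, 91.6] (array([ 4.77130e+02,  2.43972e+02, -9.40000e-02]), np.float64(0.9601848885634525))
```

```bash
python3 -c "
from h import *
print(turn(-.09,0))"
```

```text
[ 0.01   0.448 -0.14 ]
```

```bash
python3 -m handwheel '[[[0,5,20],[0.003,0.13,-0.04],0.6],[[-15,8,40],[0.01,0.448,-0.14],0.6],[[-25,8,40],[0.01,0.448,-0.14],0.6],[[-25,8,40],[0.01,0.448,-0.14],0.6],[[-25,8,20],[0.01,0.448,-0.14],0.6],[[-25,8,0],[0.01,0.448,-0.14],0.6],[[-25,8,0],[0.01,0.448,-0.14],0.6],[[-25,8,0],[0.01,0.448,-0.14],0.6],[[-25,8,0],[0.01,0.448,-0.14],0.6]]'
python3 - <<'E'
from h import *
s=manip.sense();im,cm=snap("wrist","w14"); np.savez("w14.npz",K=cm[0],T=cm[1],p=s["position"],r=s["eef_rot"])
for d in manip.outline_of("clamp_bar","wrist")[:1]: print(d["p"],np.round(d["bbox"]),fitsil("wrist",cm,d["mask"],BAR,0,[477,244,-.09]))
im2,cm2=snap("top")
for d in manip.outline_of("clamp_bar","top")[:1]: print(d["p"],np.round(d["bbox"]),rect(d["mask"],"top",10,cm2))
E
```

```text
time_s: 28.2
position: [478.1, 244.7, 159.8]
eef_rot: [2.317, 2.118, 0.006]
ft_force: [-0.1, 0.2, 0.0]
grip_width: 34.7
0.87 [256. 186. 297.  40.] (array([ 4.77109e+02,  2.43960e+02, -9.20000e-02]), np.float64(0.9279936479579177))
0.54 [203. 219.  23.   8.] ((465.64312744140625, 158.89170837402344), (33.027069091796875, 98.97267150878906), 0.10236383974552155)
```

```bash
python3 -m handwheel '[[[-1,-1,-40],[0,0,0],0.6],[[-1,-1,-80],[0,0,0],0.6],[[-1,-1,-105],[0,0,0],0.6],[[-1,-1,-120],[0,0,0],0.6],[[-1,-1,-125],[0,0,0],0.6],[[-1,-1,-125],[0,0,0],0.6],[[-1,-1,-125],[0,0,0],1],[[-1,-1,-125],[0,0,0],1],[[-1,-1,-125],[0,0,0],1],[[-1,-1,-125],[0,0,0],1],[[-1,-1,-125],[0,0,0],1],[[-1,-1,-125],[0,0,0],1]]' 90; python3 -m handwheel '[[[0,0,15],[0,0,0],1],[[0,0,40],[0,0,0.07],1],[[0,0,80],[0,0,0.14],1],[[0,0,110],[0,0,0.14],1],[[0,0,110],[0,0,0.14],1],[[0,0,110],[0,0,0.14],1],[[0,0,110],[0,0,0.14],1]]' 90
python3 - <<'E'
from h import *
s=manip.sense();im,cm=snap("wrist","w15"); np.savez("w15.npz",K=cm[0],T=cm[1],p=s["position"],r=s["eef_rot"])
for d in manip.outline_of("clamp_bar","wrist")[:1]:
    np.save("m15.npy",d["mask"]);print(d["p"],np.round(d["bbox"]))
    for dz in (-30,-33,-36,-39): print(dz,fitsil("wrist",cm,d["mask"],BAR,s["position"][2]+dz,[s["position"][0],s["position"][1],.05]))
E
```

```text
time_s: 29.6
position: [478.3, 244.2, 36.4]
eef_rot: [2.317, 2.117, 0.01]
ft_force: [-0.4, -0.5, 6.5]
grip_width: 14.2
time_s: 30.3
position: [475.2, 243.0, 142.0]
eef_rot: [-2.165, -2.276, 0.001]
ft_force: [-0.3, -0.4, -3.6]
grip_width: 14.3
0.87 [255. 259. 510.  86.]
-30 (array([4.70266e+02, 2.44368e+02, 5.60000e-02]), np.float64(0.8403695399831449))
-33 (array([4.71797e+02, 2.44982e+02, 4.50000e-02]), np.float64(0.8605064054012233))
-36 (array([4.73589e+02, 2.43495e+02, 5.40000e-02]), np.float64(0.8872480291492809))
-39 (array([4.74595e+02, 2.43310e+02, 5.20000e-02]), np.float64(0.9097386146489931))
```

```bash
python3 -m handwheel '[[[40,-10,0],[0,0,0],1],[[80,-20,0],[0,0,0],1],[[115,-32,0],[0,0,0],1],[[131,-33,0],[0,0,0],1],[[131,-33,-20],[0,0,0],1],[[131,-33,-28],[0,0,0],1],[[131,-33,-28],[0,0,0],1],[[131,-33,-28],[0,0,0],1],[[131,-33,-28],[0,0,0],1]]'
python3 - <<'E'
from h import *
s=manip.sense();im,cm=snap("wrist","w16"); np.savez("w16.npz",K=cm[0],T=cm[1],p=s["position"],r=s["eef_rot"])
im=cv2.convertScaleAbs(im[:,:,::-1],alpha=1.3)
cv2.imwrite("pics/w16b.png",cv2.resize(im,(800,600),interpolation=cv2.INTER_CUBIC))
t=[604.4,210.2,.051]
for a in((-20,120,59),(20,120,59),(-20,-120,59),(20,-120,59),(-57,142,18),(-57,-142,18)): print(a,(proj("wrist",loc(t,a),cm)*1.5625).round(0))
b=[s["position"][0]-1.2,s["position"][1],.051]
for a in((-15,137.5,66),(-15,-137.5,66)): print(a,(proj("wrist",loc(b,(a[0],a[1],s["position"][2]-36.4)),cm)*1.5625).round(0))
E
```

```text
time_s: 31.3
position: [607.8, 210.9, 117.0]
eef_rot: [2.163, 2.276, 0.006]
ft_force: [-0.7, -0.2, -1.7]
grip_width: 14.5
(-20, 120, 59) [703. 299.]
(20, 120, 59) [684. 388.]
(-20, -120, 59) [100. 298.]
(20, -120, 59) [119. 388.]
(-57, 142, 18) [714. 193.]
(-57, -142, 18) [ 90. 193.]
(-15, 137.5, 66) [786. 336.]
(-15, -137.5, 66) [ 20. 336.]
```

View pics/w16b.png

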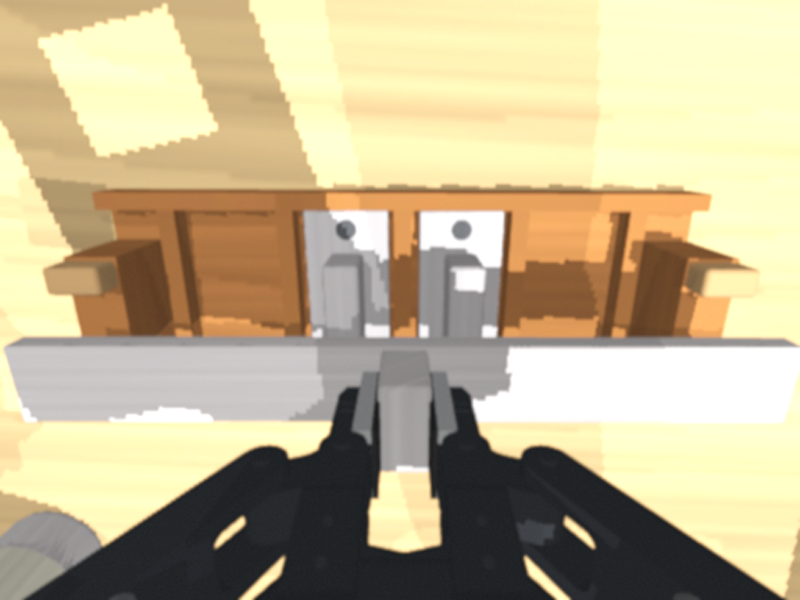

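Both lugs lie in pockets 1 and 2 (at 345,270 and 462,270). The bar is centred over the end-block lugs (80,275 and 722,278).

```bash
python3 -m handwheel '[[[-2,0,-10],[0,0,0],1],[[-2,0,-20],[0,0,0],1],[[-2,0,-27],[0,0,0],1],[[-2,0,-33],[0,0,0],1],[[-2,0,-36],[0,0,0],1],[[-2,0,-36],[0,0,0],1],[[-2,0,-36],[0,0,0],1]]'
```

```text
time_s: 32.05
position: [605.9, 210.7, 81.5]
eef_rot: [2.164, 2.276, 0.005]
ft_force: [-4.2, -1.0, 5.1]
grip_width: 14.2
```

```bash
python3 -m handwheel '[[[0,0,0],[0,0,0],0.8],[[0,0,0],[0,0,0],0.6],[[0,0,0],[0,0,0],0.6],[[0,0,0],[0,0,0],0.6],[[0,0,15],[0,0,0],0.6],[[0,0,40],[0,0,0],0.6],[[-10,0,80],[0,0,0],0.6],[[-10,0,120],[0,0,0],0.6],[[-10,0,160],[0,0,0],0.6],[[-10,0,160],[0,0,0],0.6],[[-10,0,160],[0,0,0],0.6],[[-10,0,160],[0,0,0],0.6]]'
python3 - <<'E'
from h import *
s=manip.sense();im,cm=snap("wrist","w17"); np.savez("w17.npz",K=cm[0],T=cm[1],p=s["position"],r=s["eef_rot"])
for d in manip.outline_of("clamp_bar","wrist")[:1]:
    print(d["p"],np.round(d["bbox"]))
    for z in(41,45,49): print(z,fitsil("wrist",cm,d["mask"],BAR,z,[604,210,.05]))
for d in manip.outline_of("tray","wrist")[:1]: print(d["p"],np.round(d["bbox"]))
for d in manip.outline_of("lug0","wrist")[:4]: print(d["p"],np.round(d["bbox"]))
print(s["qpos"].round(2),turn(.0,0))
E
```

```text
time_s: 33.25
position: [595.1, 210.4, 239.4]
eef_rot: [2.164, 2.276, 0.003]
ft_force: [0.2, -0.4, -0.3]
grip_width: 34.3
0.79 [258. 186. 267.  36.]
41 (array([6.06202e+02, 2.10784e+02, 4.70000e-02]), np.float64(0.9696032151058943))
45 (array([6.04913e+02, 2.11268e+02, 4.30000e-02]), np.float64(0.9643487024439406))
49 (array([6.04014e+02, 2.11309e+02, 4.30000e-02]), np.float64(0.9444324590871267))
0.75 [257. 172. 276.  96.]
0.78 [237. 171.  35.  78.]
0.65 [281. 170.  37.  72.]
[ 0.25  0.09  1.71  0.    1.34 -1.37] [-0.    0.   -0.05]
```

```bash
python3 -m handwheel '[[[-40,-30,0],[0,-0.1,-0.05],1],[[-80,-60,0],[0,-0.2,-0.05],1],[[-80,-100,0],[0,-0.25,-0.05],1],[[-80,-140,0],[0,-0.25,-0.05],1],[[-80,-185,0],[0,-0.25,-0.05],1],[[-80,-185,0],[0,-0.25,-0.05],1],[[-80,-185,-20],[0,-0.25,-0.05],1],[[-80,-185,-20],[0,-0.25,-0.05],1],[[-80,-185,-20],[0,-0.25,-0.05],1],[[-80,-185,-20],[0,-0.25,-0.05],1]]'
python3 - <<'E'
from h import *
s=manip.sense();im,cm=snap("wrist","w18"); np.savez("w18.npz",K=cm[0],T=cm[1],p=s["position"],r=s["eef_rot"])
Rt=R.from_rotvec(s["eef_rot"]).as_matrix(); print(Rt[:,2].round(3))
for d in manip.outline_of("release_tab","wrist")[:2]:
    print(d["p"],np.round(d["bbox"]),atz("wrist",d["bbox"][:2],107,cm).round(0))
# black blob near predicted tab
u=proj("wrist",[535,22,107],cm); print("pred",u)
g=im.max(2); m=(g<60).astype(np.uint8); n,l,st,ce=cv2.connectedComponentsWithStats(m)
for i in range(1,n):
    if st[i,4]>150: print(st[i],ce[i].round(0),atz("wrist",ce[i],107,cm).round(0))
E
```

```text
time_s: 34.45
position: [516.0, 26.3, 220.8]
eef_rot: [2.083, 2.085, 0.26]
ft_force: [0.3, -0.7, 0.0]
grip_width: 0.1
[ 0.251 -0.005 -0.968]
0.79 [235. 220.  97. 110.] [571.   6. 107.]
pred [253.53234246 185.31766845]
[ 226  166   55   35 1692] [253. 183.] [533.  21. 107.]
[187 215  25  57 711] [200. 242.] [597. -28. 107.]
[    0   240   501   144 32296] [253. 340.] [755.  19. 107.]
```

```bash
python3 -m handwheel '[[[11,0,-40],[0,0,0],1],[[11,0,-75],[0,0,0],1],[[11,0,-85],[0,0,0],1],[[11,0,-92],[0,0,0],1],[[11,0,-98],[0,0,0],1],[[11,0,-103],[0,0,0],1],[[11,0,-107],[0,0,0],1],[[11,0,-110],[0,0,0],1],[[11,0,-110],[0,0,0],1],[[11,0,-110],[0,0,0],1]]'
python3 - <<'E'
from h import *
im,cm=snap("side","s3")
for d in manip.outline_of("door","side")[:1]: print(d["p"],np.round(d["bbox"]))
E
```

```text
time_s: 35.55
position: [527.0, 25.8, 112.2]
eef_rot: [2.084, 2.085, 0.26]
ft_force: [-7.8, 0.6, 7.8]
grip_width: -0.1
0.9 [254. 140.  55.  76.]
```

```bash
python3 -m handwheel '[[[0,0,-1],[0,0,0],1],[[0,0,-2],[0,0,0],1],[[0,0,-2],[0,0,0],1],[[0,0,-2],[0,0,0],1],[[0,0,-2],[0,0,0],1],[[0,0,-2],[0,0,0],1],[[0,0,-2],[0,0,0],1],[[0,0,-2],[0,0,0],1],[[0,0,-2],[0,0,0],1],[[0,0,-2],[0,0,0],1],[[0,0,-2],[0,0,0],1],[[0,0,-2],[0,0,0],1],[[0,0,-2],[0,0,0],1],[[0,0,-2],[0,0,0],1],[[0,0,-2],[0,0,0],1]]'
cat >> h.py <<'E'
def doorang(n="side"):
    "door angle whose panel best matches the mask"
    im,cm=snap(n); d=manip.outline_of("door",n)
    if not d: return None
    M=cv2.resize(d[0]["mask"].astype(np.uint8),None,fx=2,fy=2,interpolation=0); L=[571,-206.5,-.035]; best=[]
    for th in np.arange(0,1.76,.05):
        e=th-.436; m=np.zeros_like(M)
        P=lambda r,y,q:proj(n,loc(L,(90-r*np.cos(e)+q*np.sin(e),y,150+r*np.sin(e)+q*np.cos(e))),cm)
        h=np.array([P(r,y,q) for r in(0,165) for y in(-159,159) for q in(-5,5)])
        cv2.fillConvexPoly(m,cv2.convexHull((h*2).round().astype(np.int32)),1)
        best.append((round(float((m&M).sum())/float((m|M).sum()),3),round(th,2)))
    return d[0]["p"],sorted(best)[::-1][:3]
E
python3 -c "
from h import *
print(doorang())"
```

```text
time_s: 37.15
position: [526.3, 25.9, 110.0]
eef_rot: [2.085, 2.086, 0.258]
ft_force: [-10.3, 0.3, 8.1]
grip_width: -0.2
(0.88, [(0.512, np.float64(0.7)), (0.511, np.float64(0.8)), (0.511, np.float64(0.75))])
```

```bash
python3 -m handwheel '[[[0,0,20],[0,0,0],1],[[-5,0,60],[0,0,0],1],[[-20,30,110],[0,0,0],1],[[-40,60,150],[0,0,0],1],[[-40,60,150],[0,0,0],1],[[-40,60,150],[0,0,0],1],[[-40,60,150],[0,0,0],1],[[-40,60,150],[0,0,0],1],[[-40,60,150],[0,0,0],1],[[-40,60,150],[0,0,0],1],[[-40,60,150],[0,0,0],1],[[-40,60,150],[0,0,0],1],[[-40,60,150],[0,0,0],1],[[-40,60,150],[0,0,0],1],[[-40,60,150],[0,0,0],1],[[-40,60,150],[0,0,0],1]]'
python3 -c "
from h import *
print(doorang()); print(doorang('top'))"
```

```text
time_s: 38.85
position: [486.7, 85.6, 258.4]
eef_rot: [2.084, 2.084, 0.26]
ft_force: [0.9, 0.0, -0.2]
grip_width: 0.2
(0.88, [(0.642, np.float64(0.2)), (0.641, np.float64(0.15)), (0.631, np.float64(0.1))])
(0.89, [(0.896, np.float64(0.25)), (0.895, np.float64(0.3)), (0.894, np.float64(0.35))])
```

```bash
python3 -c "
from h import *
print(turn(-.035,0))"; python3 -m handwheel '[[[0,-40,0],[0,0.1,0],1],[[-10,-80,0],[0,0.2,-0.03],1],[[-20,-120,0],[0,0.255,-0.035],1],[[-32,-170,0],[0,0.255,-0.035],1],[[-32,-215,0],[0,0.255,-0.035],1],[[-32,-260,0],[0,0.255,-0.035],1],[[-32,-289,0],[0,0.255,-0.035],1],[[-32,-289,-40],[0,0.255,-0.035],1],[[-32,-289,-70],[0,0.255,-0.035],1],[[-32,-289,-80],[0,0.255,-0.035],1],[[-32,-289,-80],[0,0.255,-0.035],1],[[-32,-289,-80],[0,0.255,-0.035],1],[[-32,-289,-80],[0,0.255,-0.035],1]]'
python3 - <<'E'
from h import *
s=manip.sense();im,cm=snap("wrist","w19")
Rt=R.from_rotvec(s["eef_rot"]).as_matrix(); print(Rt[:,2].round(3),s["position"].round(1))
for d in manip.outline_of("door_handle","wrist")[:2]: print(d["p"],np.round(d["bbox"]))
for th in(.1,.2,.3,.4):
    e=th-.436
    print(th,[proj("wrist",loc([571,-206.5,-.035],(90-r*np.cos(e),y,150+r*np.sin(e))),cm).round(0).tolist() for r,y in((210,60),(210,-60),(165,159),(165,-159))])
E
```

```text
[ 0.01   0.253 -0.035]
time_s: 40.35
position: [456.0, -203.8, 180.6]
eef_rot: [2.252, 2.178, -0.011]
ft_force: [1.1, 0.5, -0.1]
grip_width: 0.1
[ 0.001 -0.011 -1.   ] [ 456.  -203.8  180.6]
0.69 [264. 283. 437. 165.]
0.55 [275. 294. 468. 181.]
0.1 [[338.0, 212.0], [185.0, 211.0], [465.0, 270.0], [60.0, 267.0]]
0.2 [[345.0, 215.0], [178.0, 213.0], [481.0, 277.0], [44.0, 273.0]]
0.3 [[354.0, 221.0], [169.0, 220.0], [498.0, 287.0], [27.0, 283.0]]
0.4 [[365.0, 233.0], [158.0, 232.0], [519.0, 302.0], [7.0, 297.0]]
```

```bash
python3 -m handwheel '[[[0,0,-20],[0,0,0],1],[[0,0,-35],[0,0,0],1],[[0,0,-42],[0,0,0],1],[[0,0,-47],[0,0,0],1],[[1,0,-52],[0,0,0],1],[[3,0,-56],[0,0,0],1],[[4,0,-60],[0,0,0],1],[[6,0,-65],[0,0,0],1],[[7,0,-70],[0,0,0],1],[[8,0,-74],[0,0,0],1],[[10,0,-78],[0,0,0],1],[[11,0,-82],[0,0,0],1],[[12,0,-86],[0,0,0],1],[[13,0,-90],[0,0,0],1],[[13,0,-93],[0,0,0],1],[[13,0,-93],[0,0,0],1]]'
```

```text
time_s: 42.05
position: [468.2, -203.7, 88.7]
eef_rot: [2.256, 2.181, -0.014]
ft_force: [-9.8, 5.8, 22.1]
grip_width: -0.1
```

```bash
python3 -m handwheel '[[[0,0,5],[0,0,0],1],[[0,0,10],[0,0,0],1],[[0,0,50],[0,0,0],1],[[0,0,100],[0,0,0],1],[[-10,20,170],[0,0,0],1],[[-10,20,170],[0,0,0],1],[[-10,20,170],[0,0,0],1],[[-10,20,170],[0,0,0],1],[[-10,20,170],[0,0,0],1],[[-10,20,170],[0,0,0],1]]'
python3 - <<'E'
from h import *
print(manip.sense()["position"],doorang(),doorang("top"))
im,cm=snap("wrist","w20")
for d in manip.outline_of("door_handle","wrist")[:2]: print(d["p"],np.round(d["bbox"]))
for th in(0,.1,.2):
    e=th-.436
    print(th,[proj("wrist",loc([571,-206.5,-.035],(90-r*np.cos(e),y,150+r*np.sin(e))),cm).round(0).tolist() for r,y in((210,60),(210,-60),(165,159),(165,-159))])
im,cm=snap("top","t9")
for t in("oil_can","carton","clamp_bar"):
    for d in manip.outline_of(t,"top")[:1]: print(t,d["p"],np.round(d["bbox"]))
a=im[130:280,80:420,::-1]; a=cv2.resize(a,(800,353),interpolation=cv2.INTER_CUBIC)
b=cv2.imread("pics/w20.png")[:240]; b=cv2.resize(b,(512,240))
cv2.imwrite("pics/fin.png",np.vstack([a,np.hstack([b,np.zeros((240,288,3),np.uint8)])]))
E
```

```text
time_s: 43.05
position: [456.9, -183.2, 252.8]
eef_rot: [2.258, 2.182, -0.015]
ft_force: [1.0, -0.3, -1.0]
grip_width: -0.0
[ 456.88495793 -183.15005349  252.78167692] (0.62, [(0.848, np.float64(0.0)), (0.837, np.float64(0.05)), (0.824, np.float64(0.1))]) (0.91, [(0.828, np.float64(0.05)), (0.825, np.float64(0.0)), (0.824, np.float64(0.1))])
0.86 [238. 266. 316. 178.]
0 [[297.0, 186.0], [187.0, 186.0], [391.0, 228.0], [94.0, 227.0]]
0.1 [[300.0, 184.0], [182.0, 184.0], [398.0, 229.0], [85.0, 227.0]]
0.2 [[303.0, 184.0], [176.0, 184.0], [406.0, 232.0], [75.0, 230.0]]
oil_can 0.67 [244. 138.  19.  26.]
carton 0.6 [373. 199.  35.  43.]
clamp_bar 0.89 [190. 185.  66.   9.]
```

```bash
python3 - <<'E'
from h import *
im,cm=snap("wrist","w21"); d=manip.outline_of("door_handle","wrist")[0]
for r in range(174,200,2):
    c=np.where(d["mask"][r])[0]; print(r,(c.min(),c.max(),len(c)) if len(c) else None)
for th in(0,.05,.1,.2):
    e=th-.436
    print(th,[proj("wrist",loc([571,-206.5,-.035],(90-r*np.cos(e),y,150+r*np.sin(e))),cm).round(0).tolist() for r,y in((210,60),(210,-60),(0,159),(0,-159))])
E
```

```text
174 None
176 (np.int64(188), np.int64(200), 13)
178 (np.int64(184), np.int64(282), 75)
180 (np.int64(183), np.int64(301), 119)
182 (np.int64(183), np.int64(303), 121)
184 (np.int64(183), np.int64(303), 121)
186 (np.int64(183), np.int64(304), 122)
188 (np.int64(183), np.int64(303), 109)
190 (np.int64(182), np.int64(303), 26)
192 (np.int64(182), np.int64(303), 23)
194 (np.int64(182), np.int64(303), 23)
196 (np.int64(182), np.int64(303), 23)
198 (np.int64(182), np.int64(303), 22)
0 [[298.0, 185.0], [188.0, 185.0], [398.0, 393.0], [83.0, 389.0]]
0.05 [[299.0, 184.0], [185.0, 184.0], [398.0, 393.0], [83.0, 389.0]]
0.1 [[300.0, 184.0], [183.0, 183.0], [398.0, 393.0], [83.0, 389.0]]
0.2 [[303.0, 184.0], [177.0, 183.0], [398.0, 393.0], [83.0, 389.0]]
```

```bash
python3 -m handwheel '[[[10,-20,-50],[0,0,0],1],[[12,-20,-100],[0,0,0],1],[[12,-20,-135],[0,0,0],1],[[12,-20,-150],[0,0,0],1],[[12,-20,-157],[0,0,0],1],[[12,-20,-160],[0,0,0],1],[[12,-20,-160],[0,0,0],1],[[12,-20,-160],[0,0,0],1]]'; python3 -m handwheel '[[[0,0,-3],[0,0,0],1],[[0,0,-5],[0,0,0],1],[[0,0,-5],[0,0,0],1]]'
```

```text
time_s: 44.45
position: [471.1, -204.1, 97.6]
eef_rot: [2.252, 2.177, -0.011]
ft_force: [0.8, 0.1, 1.1]
grip_width: -0.1
time_s: 44.75
position: [469.6, -203.4, 90.3]
eef_rot: [2.255, 2.18, -0.013]
ft_force: [-0.7, -0.7, 0.1]
grip_width: 0.1
```

```bash
python3 -m handwheel '[[[0,0,40],[0,0,0],1],[[0,0,90],[0,0,0],1],[[0,0,140],[0,0,0],1],[[-10,40,180],[0,0,0],1],[[-10,40,180],[0,0,0],1],[[-10,40,180],[0,0,0],1],[[-10,40,180],[0,0,0],1],[[-10,40,180],[0,0,0],1]]'
python3 - <<'E'
from h import *
im,cm=snap("top")
for d in manip.outline_of("clamp_bar","top")[:1]: print(rect(d["mask"],"top",55,cm))
print(doorang("top"))
print(manip.sign_off())
E
```

```text
time_s: 45.55
position: [458.9, -163.5, 267.7]
eef_rot: [2.258, 2.182, -0.015]
ft_force: [-0.3, -0.2, -0.0]
grip_width: -0.2
((595.9008178710938, 208.07147216796875), (114.72450256347656, 285.24298095703125), 2.512401819229126)
(0.77, [(0.818, np.float64(0.15)), (0.818, np.float64(0.1)), (0.818, np.float64(0.05))])
the job is handed in; nothing more can be done
None
```

The kit is complete, the door is shut and the job is handed in, at about 46 s of the 210 s. No verdict came back, so the points below are my own last checks.

**What I did:** I raised the door until the stay caught it and let go. I laid the two lug plates I found in the locker in pockets 1 and 2. The clamp bar had been knocked about 4 cm aside, so I located it again and laid it in the notches. I then pressed the release tab until the door had sunk well past the stay, and pushed the handle down slowly until it was shut.

**Checks that agreed:**
- **Lug plates:** pictures show both flat, rib up, in pockets 1 and 2.
- **Clamp bar:** a close wrist look put it at (605, 211) mm with yaw 0.043. My tray estimate was (604, 210) mm with yaw 0.051. The contact height put its underside at 45 mm.
- **Door:** the final push ended firmly (22 N) at the height expected for shut. A second probe just above that height met no force, so the door had not sprung back.
- **Clearance:** the arm was clear of everything at hand-in, and can and carton stood within a few pixels of their start in the top view.

**Checks that disagreed or are missing:**
- **Door angle:** the top-view estimate was too coarse to confirm it (0.05, 0.10 and 0.15 rad fit equally well). I relied on the touch probe.
- **Lug position:** the shape fits put the lugs 3–5 mm farther out in x than my pocket estimate, still inside the 10 mm limit.
- **Clamp bar, last top view:** that mask covered the whole tray, so it gave no check of the bar.
- **Final picture:** the composite could not be viewed because the picture limit was reached.
- **Mug and wrench:** I did not re-check them at the end; I did not work near them.

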